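# Hang the tube rest on the slotted stand

### The arm

A 6-joint arm with a two-finger parallel gripper is mounted at the origin on the work surface. World frame = base frame: x ahead of the robot, y to its left, z up, the work surface at z = 0. Lengths are in m, angles in rad, forces in N, time in s.
With the tool pointing down it reaches from about 0.375 to 0.9 m from the base axis. Payload 3.1 kg.
Tool frame: the origin (TCP) lies midway between the tips of the shut fingers; the grasp point (between the pads) lies 19 mm behind it; z points along the fingers, y is the line along which they close (so a half turn about z gives the same grasp; the last joint's range is limited). The gripper opens to 87 mm and grips with 3 to 60 N. Pads are 19 mm wide; open, the fingers measure 117 mm over their backs; the gripper's body (75 mm by 190 mm) begins 51 mm behind the grasp point.
Start: joints at [0.966, 0.527, 1.433, -0, 1.181, -0.178], TCP at [0.259, 0.569, 0.223] pointing down, gripper open.
Joint ranges: [-3.08, 3.08], [-0.75, 2.2], [0.22, 2.44], [-1.43, 4.57], [0, 2.65], [-2.85, 2.85]. Speed limits (rad/s): [2.79, 2.79, 3.14, 3.14, 3.14, 3.14].

### API

Orientations are given as a unit quaternion [x, y, z, w].
In Python, from rig import status, imaging, order gives the robot as it stands.
- The arm moves only by the tool arm_command, never from a script. Its argument "deltas" is one flat list of numbers, 5 for each row, row after row: the opening, from -1 (shut) to 1 (fully open), so that 0 is half open, then the shift along the tool's x, y, z in m, then the turn about the tool's z in rad. In form: [gripper, tx, ty, tz, roll, gripper, tx, ty, tz, roll, ...]. A call has 1 to 12 rows; each row shifts and turns the commanded pose from where the row before left it, along the tool's axes as they then stand; what a row does not reach is not made up. A row lasts 1/8 s, in which the tool goes at most 62.5 mm and 10.7 degrees, less where a joint would pass 70% of its speed; a pose out of reach is approached as far as the arm can. A call with a gripper value outside its range is refused whole. The fingers move at their own pace and stop on an object; "newtons" is the grip in N (left out, the last holds). Time passes only in rows, so rows that do not move let the fingers close. It gives the time, the measured TCP pose, the force, the opening and the grip force at its end, in the units of the state.
- status.get_obs(): the state, without advancing time (a new reading comes with each control period).
- imaging.camera(name): name is "scene" or "top"; returns (picture, depth): 480x640x3 uint8, red, green, blue; 480x640 float32, m along the optical axis (not along the pixel's ray), 0 where there is no reading.
- imaging.camera_params(name): a dict with "intrinsics" (3x3 intrinsics, pixels), "camera_from_world" (4x4, takes a point from world to camera coordinates). Camera axes: x right, y up, looking along -z (the intrinsics and any distortion apply to the point x, -y, -z); pixel columns grow to the right and rows downward; lengths in m; the calibration is good to about 2 mm. A picture is of the moment at which its call begins. camera_params takes no time and is no camera call.
- order.hand_in(): hands the job in; it is judged then, once.
The state is a dict: "time": time; "q": joint angles; "joint_velocities": joint speeds; "joint_torque": joint torques, N m; "position": TCP position; "tool_rot": TCP orientation; "ft_force": force on the tool from outside, world axes, zero at the start; "moment": the same for the moment, N m; "grip_width": finger opening in m; "grip_force": force on a finger pad.
Only numpy, scipy, OpenCV 4.12 (cv2) and the standard library are available. Lean on these libraries where they do the work, as an engineer would, in place of code of your own. Each camera call takes 0.05 s, during which the arm holds its last target. There are 200 camera calls.

### The job

Hook the two claws of the loose steel tube-rest bracket into the top pair of slots of the slotted stand, then press it down gently until the stand's spring plunger snaps over its cross-rod and locks it, and let go. The frame's exact height is not known, so feel for the slots, never force the bracket against the stand, and leave everything else on the bench where it is.

Things in the scene. Friction and masses are not known exactly. Their poses are not given: they have to be found in the camera images.
- bracket_grip (a point): Grasp point of the loose steel tube-rest bracket (about 0.3 kg): mid-height of its upright web, 12 mm thick (y), 40 mm above the bracket's underside, web from 4 to 60 mm, free to grip 20 mm either way along x. Axes: x = towards the claws (the way they go in), y = width, z = up. Starts standing on the bench on its flat flange (130 long, 60 wide), in its working attitude.
- claws (a point): Midpoint between the two claws, on the plane of the bracket's back face, level with the undersides of the claw necks; 65 mm in +x and 24 mm up from bracket_grip, same axes. Claws at y = +-38 mm, 6 mm wide: neck 5.6 mm long, 7 mm high, then a tip (x 5.6 to 12 mm) that hangs 19 mm below the neck's underside, 26 mm high in all. Nothing else stands behind the back face.
- press_plate (a point): Top centre of the bracket's flat press plate (28 mm in x, 60 mm in y), 22 mm before the back face (-x) and 11 mm above claws, 75 mm above the underside; same axes. Pressing here, near the claws, works; pressing far out on the arm makes the bracket bind on the uprights.
- bracket: The same bracket: origin on its back face at the bottom edge, 64 mm below claws, same axes. The back face is 96 mm wide, 75 mm high. A V-shaped tube rest tops the web at the arm's end (x = -119 mm), up to 82 mm high. A 6 mm cross-rod joins the two sides just before the back face, axis 66 mm above the underside. Feel for the slots slowly, with under 30 N.
- stand: Slotted stand, fixed: base 130 x 150 x 10 mm (40 mm before, 90 mm behind the origin), two uprights 30 mm wide at y = +-38 mm, 181 to 199 mm tall, front wall 4 mm thick, open behind. Origin on the bench beneath the uprights' front faces, centred; x = from front to back (the way claws go in), z up. The uprights' frame is clamped at any height within 18 mm; only the base is measured.
- slots (a point): Where the midpoint of the top slots' lower edges would be with the frame right down in its clamps: on the uprights' front plane, 125 mm above the bench, axes as stand. The real edges lie 5 to 23 mm higher, unmeasured: feel for them. Slots 12 wide, 30 high; claws enters 21 mm above the real edges (2 mm to spare up and down) and ends level with them. The pair 50 mm lower is not used.
- plunger (a joint): Sprung brass plunger between the uprights, level with the top slots: 0 = out (nose 6 mm before the front plane, sloped on top, flat below), up to 0.009 m pushed back. 3 to 9 mm below the entry height the cross-rod rests on the nose's slope; about 8 to 14 N more pushes it past, the nose snapping out over the rod 1.5 mm before the claws bottom. Push under 30 N.
- flask: Glass conical flask, 80 mm wide, 108 mm high, to be left alone; origin at the centre of its underside.
- crucible: Small white ceramic crucible, 34 mm wide, 32 mm high, to be left alone; origin at the centre of its underside.
- jar: Amber glass jar, 60 mm wide, 85 mm high, to be left alone; origin at the centre of its underside.
- wrench: Steel wrench, 160 mm long, to be left alone; origin at the centre of its underside.
- gasket: Steel ring, 60 mm wide, 12 mm high, to be left alone; origin at the centre of its underside.
- fitting: Brass fitting, 26 mm wide, 34 mm high, to be left alone; origin at the centre of its underside.

How it is judged:
On the way, in this order (a step that is already met when the one before it is completed fails the run):
1. both claws are through the top slots, the bracket's back face against the uprights, not yet pressed down (x of claws in the frame of slots between -0.003 and 0.003 m and y of claws in the frame of slots between -0.006 and 0.006 m and z of claws in the frame of slots between 0.018 and 0.05 m and value of joint plunger below 0.0022 m), for 0.1 s.
2. the cross-rod, coming down, pushes the plunger back (x of claws in the frame of slots between -0.003 and 0.003 m and y of claws in the frame of slots between -0.006 and 0.006 m and value of joint plunger above 0.0025 m).
At the end, for the whole second after the job is handed in: The bracket hangs by both claws in the top slots: back face within 3 mm of the uprights, within 6 mm of centred, square within 0.06 rad, claws 2 to 26 mm above site slots (the true edges lie 5 to 23 above), plunger within 2 mm of rest and not bearing the bracket (under 1 N), at rest (x of claws in the frame of slots between -0.003 and 0.003 m and y of claws in the frame of slots between -0.006 and 0.006 m and z of claws in the frame of slots between 0.002 and 0.026 m and contact force between bracket and plunger below 1 N and value of joint plunger below 0.002 m and angle between claws's own z axis and vertical below 0.06 rad and angle between the x axis of claws and the x axis of slots, either way round below 0.06 rad and linear speed of bracket below 0.01 m/s); the robot touches nothing.
It fails at once if the bracket is pushed against the stand with more than 50 N while its claws are not in the slots (x of claws in the frame of slots below -0.005 m and contact force between bracket and stand above 50 N).
It fails at once if the bracket is pressed against the stand with more than 90 N, summed over all its contacts (a push of about 35 N by hand) (contact force between bracket and stand above 90 N).
It fails at once if the robot pushes on the stand with more than 30 N (contact force between the fingers and stand above 30 N).
It fails at once if another thing on the bench is moved more than 30 mm (distance of any of flask, crucible, jar, wrench, gasket, fitting from where it was at the start of the episode above 0.03 m).
It also fails if it takes over 54 s, if anything falls off the work surface, if the arm or the gripper's body presses on something with over 40 N, if the wrist force passes 120 N, or if a joint passes its speed limit or range.

## Working session

There is one attempt and no reset: what is moved stays moved. The work goes in short steps, Python scripts to look and compute and a tool call to move; the robot and the scene stay as the last step left them, time stands still between calls to the robot, and variables do not carry over. Pictures are saved under pics/ and viewed, at most 10 in all, crops included, and the job is handed in when it is done.

Besides the shell and the picture viewer there is one more tool, called after "Call:" as name(argument=value, ...), one argument or row to a line, values as JSON. arm_command: Moves the arm, as the interface text tells. Its arguments: {"type":"object","properties":{"deltas":{"type":"array"},"newtons":{"type":"number"}},"required":["deltas"]}

```bash
ls; mkdir -p pics; python3 - <<'E'
from rig import status, imaging
import cv2,numpy as np
for n in("scene","top"):
    p,d=imaging.camera(n); np.savez(f"{n}0.npz",p=p,d=d); cv2.imwrite(f"pics/{n}0.png",p[:,:,::-1])
    c=imaging.camera_params(n); print(n,c["intrinsics"],np.round(c["camera_from_world"],3), [k for k in c])
o=status.get_obs(); print(o)
E
```

```text
pics
scene [[459.70297047   0.         318.28448809]
 [  0.         459.70297047 243.53584372]
 [  0.           0.           1.        ]] [[-0.726  0.688  0.008  0.418]
 [-0.567 -0.604  0.559  0.272]
 [ 0.389  0.402  0.829 -1.255]
 [ 0.     0.     0.     1.   ]] ['intrinsics', 'camera_from_world']
top [[467.24785987   0.         317.25119411]
 [  0.         467.24785987 247.44300218]
 [  0.           0.           1.        ]] [[ 0.027 -1.     0.012 -0.028]
 [ 0.993  0.028  0.116 -0.615]
 [-0.117  0.009  0.993 -0.952]
 [ 0.     0.     0.     1.   ]] ['intrinsics', 'camera_from_world']
{'time': 0.1, 'q': array([ 9.65481020e-01,  5.28392119e-01,  1.43379497e+00, -7.16371553e-06,
        1.18138793e+00, -1.78498483e-01]), 'joint_velocities': array([ 0.00076101, -0.00164286, -0.00373052,  0.00074461,  0.00119352,
       -0.00079106]), 'joint_torque': array([-4.11072624e-04, -4.40984666e+01, -1.77150786e+01,  6.34925743e-02,
        5.33211802e-02, -2.64861131e-05]), 'position': array([0.25832213, 0.56838309, 0.22165124]), 'tool_rot': array([ 2.11790779e-01,  9.77314526e-01, -9.17303039e-04, -3.75524200e-04]), 'ft_force': array([ 0.07020178,  0.5037235 , -0.41430663]), 'moment': array([ 0.03026232, -0.007747  , -0.0032679 ]), 'grip_force': 0.0, 'grip_width': 0.08645024012323717}
```

View pics/scene0.png

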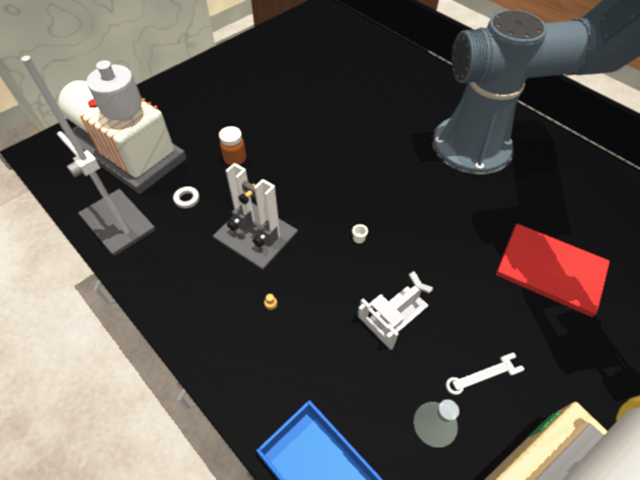

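View pics/top0.png

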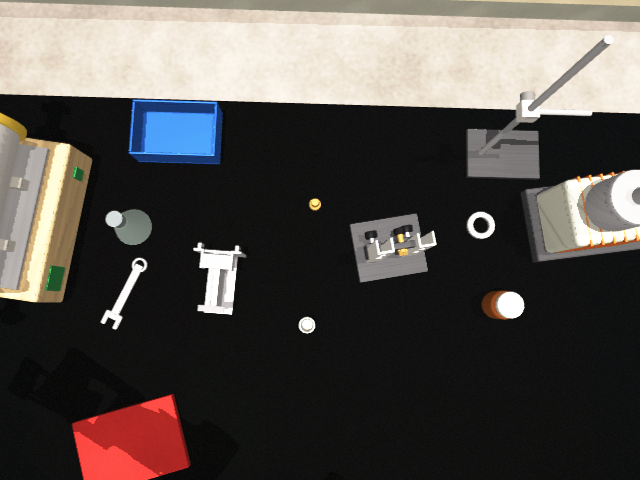

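```bash
cat > h.py <<'E'
import numpy as np,cv2
from rig import status,imaging
def grab(n):
    return imaging.camera(n)
def cloud(n,d):
    c=imaging.camera_params(n);K=c["intrinsics"];T=np.linalg.inv(c["camera_from_world"])
    v,u=np.mgrid[:480,:640]
    P=np.stack([(u-K[0,2])/K[0,0]*d,-(v-K[1,2])/K[1,1]*d,-d,np.ones_like(d)],-1)@T.T
    return P[...,:3]
E
python3 - <<'E'
from h import *
out=[]
for n,(x0,y0,w,h) in(("scene",(200,150,120,120)),("scene",(345,265,100,90)),("top",(340,205,110,85)),("top",(185,235,70,85))):
    f=np.load(n+"0.npz"); c=f["p"][y0:y0+h,x0:x0+w,::-1]; out.append(cv2.resize(c,(400,300),interpolation=cv2.INTER_CUBIC))
cv2.imwrite("pics/crops.png",np.vstack([np.hstack(out[:2]),np.hstack(out[2:])]))
f=np.load("top0.npz");P=cloud("top",f["d"]);p=f["p"].astype(int)
hsv=cv2.cvtColor(f["p"],cv2.COLOR_RGB2HSV)
def reg(u0,u1,v0,v1): return P[v0:v1,u0:u1].reshape(-1,3)
# bench check
print("bench",np.median(reg(260,300,360,400),0))
b=reg(185,255,235,325); b=b[b[:,2]>.006]
print("bracket",len(b),b.min(0),b.max(0),np.histogram(b[:,2],bins=12))
s=reg(340,445,205,290); print("stand z hist",np.histogram(s[:,2],bins=np.arange(-.01,.22,.01)))
base=s[(s[:,2]>.006)&(s[:,2]<.014)]
print(cv2.minAreaRect(base[:,:2].astype(np.float32)),len(base))
t=s[s[:,2]>.16];print("tops",t.min(0),t.max(0),np.median(t[:,2]))
f=np.load("scene0.npz");P=cloud("scene",f["d"])
print("bench",np.median(P[280:300,300:340].reshape(-1,3),0))
s=reg(200,310,150,275);base=s[(s[:,2]>.006)&(s[:,2]<.014)];print(cv2.minAreaRect(base[:,:2].astype(np.float32)),len(base))
E
```

```text
bench [0.33599233 0.06066537 0.00073642]
bracket 1588 [ 0.47046457 -0.00287982  0.00600297] [0.63023218 0.26753694 1.01706689] (array([1565,    0,    0,    0,    0,    0,    0,    0,    0,    0,    0,
         23]), array([0.00600297, 0.0902583 , 0.17451362, 0.25876895, 0.34302428,
       0.4272796 , 0.51153493, 0.59579026, 0.68004558, 0.76430091,
       0.84855624, 0.93281156, 1.01706689]))
stand z hist (array([1396, 4096, 1948,   24,   17,   87,  173,   63,   19,   46,   33,
         36,   43,   51,   64,  100,  250,  151,   77,  208,    4,    0]), array([-0.01,  0.  ,  0.01,  0.02,  0.03,  0.04,  0.05,  0.06,  0.07,
        0.08,  0.09,  0.1 ,  0.11,  0.12,  0.13,  0.14,  0.15,  0.16,
        0.17,  0.18,  0.19,  0.2 ,  0.21]))
((0.6269789934158325, -0.17572267353534698), (0.1745895892381668, 0.2198263257741928), 3.5092945098876953) 2693
tops [ 0.50017283 -0.22291001  0.16009383] [ 0.64143289 -0.00287982  1.01706689] 0.18199158722560516
bench [6.11938553e-01 4.14706830e-02 7.27735136e-05]
((0.5737174153327942, -0.2260582149028778), (0.3339970111846924, 0.2214081585407257), 39.752593994140625) 1838
```

View pics/crops.png

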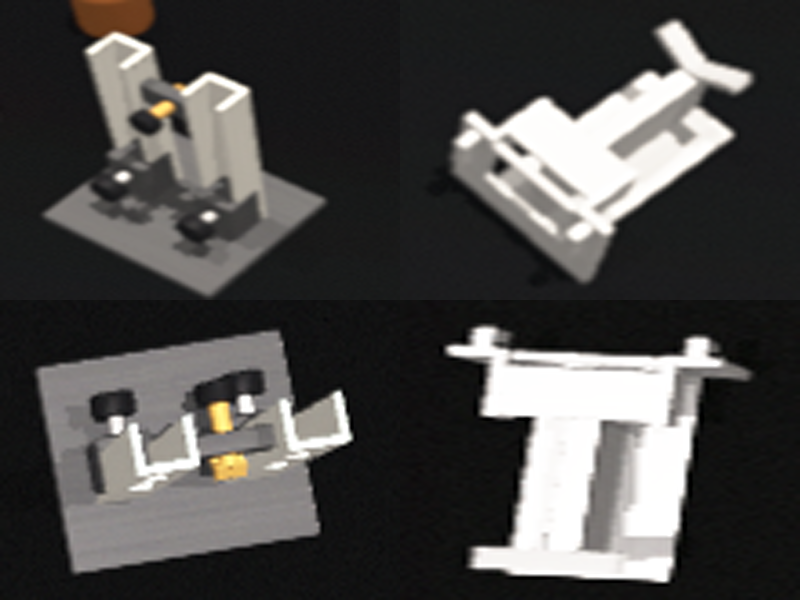

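```bash
cat >> h.py <<'E'
def rays(n,uv,z):
    c=imaging.camera_params(n);K=c["intrinsics"];T=np.linalg.inv(c["camera_from_world"])
    uv=np.asarray(uv,float).reshape(-1,2)
    d=np.stack([(uv[:,0]-K[0,2])/K[0,0],-(uv[:,1]-K[1,2])/K[1,1],-np.ones(len(uv))],1)@T[:3,:3].T
    o=T[:3,3]; return o+d*((z-o[2])/d[:,2])[:,None]
E
python3 - <<'E'
from h import *
f=np.load("top0.npz");g=cv2.cvtColor(f["p"],cv2.COLOR_RGB2GRAY);P=cloud("top",f["d"])
# base: edges by subpixel half-level, line fits
m=g.astype(float)
def cross(line,first=True,th=55):
    idx=np.where(line>th)[0]
    i=idx[0] if first else idx[-1]; j=i-1 if first else i+1
    a=(line[i]-th)/(line[i]-line[j]); return i-a if first else i+a
def fit(pts,z):
    w=rays("top",pts,z)[:,:2].astype(np.float32); l=cv2.fitLine(w,cv2.DIST_HUBER,0,.01,.01).ravel()
    r=np.abs((w-l[2:])@[-l[1],l[0]]).mean(); return l,r
front=[(u,205+cross(m[205:295,u],False)) for u in range(364,422)]
back=[(u,205+cross(m[205:295,u],True)) for u in range(354,414)]
left=[(335+cross(m[v,335:445],True),v) for v in range(228,276)]
right=[(335+cross(m[v,335:450],False),v) for v in list(range(219,226))+list(range(256,268))]
for k,p in(("front",front),("back",back),("left",left),("right",right)):
    l,r=fit(p,.01);a=np.degrees(np.arctan2(l[1],l[0]));print(k,l,a,r)
L=[fit(p,.01)[0] for p in(front,back,left,right)]
X=lambda a,b:np.linalg.solve(np.array([[-a[1],a[0]],[-b[1],b[0]]]),[-a[1]*a[2]+a[0]*a[3],-b[1]*b[2]+b[0]*b[3]])
for i in(0,1):
    for j in(2,3):print("corner",i,j,X(L[i],L[j]))
# bracket
np.set_printoptions(linewidth=250)
print((P[240:318,192:246,2]*1000).round().astype(int)[::2,::2])
print(g[240:318,192:246][::2,::2])
E
```

```text
front [ 0.19097568 -0.98159474  0.5588943  -0.17562208] -78.990265 0.00023718302
back [ 0.19280629 -0.9812368   0.6892102  -0.16426975] -78.88339 0.00022901045
left [ 0.98146224  0.19165559  0.6085886  -0.09191157] 11.0494175 0.00013957683
right [ 0.98156047  0.19115183  0.62714696 -0.24172613] 11.020011 0.0002735315
corner 0 2 [ 0.5450229  -0.10432439]
corner 0 3 [ 0.5737774  -0.25211948]
corner 1 2 [ 0.6725385 -0.0794237]
corner 1 3 [ 0.70158154 -0.22723055]
[[   2    3    2 ...    1   -2   -2]
 [   1    3    2 ...    1    0    0]
 [   4   -3    1 ...   -4    0    2]
 ...
 [   1   -1 1017 ...    1    0    3]
 [   5   -1    3 ...   -1    0    5]
 [   1    0    3 ...    0   -1    2]]
[[16 17 17 ... 16 16 17]
 [16 15 16 ... 19 16 16]
 [16 14 15 ... 15 14 17]
 ...
 [20 17 16 ... 15 14 16]
 [17 15 16 ... 18 19 17]
 [17 15 15 ... 15 17 19]]
```

```bash
python3 - <<'E'
from h import *
f=np.load("top0.npz");P=cloud("top",f["d"]);Z=P[...,2]*1000
for v in range(242,318): print(v,' '.join('%3d'%z if 6<z<200 else ' . ' for z in Z[v,194:248]))
E
```

```text
242  .   .   .   .   .   .   .   .   .   .   .   .   .   .   .   .   .   .   .   .   .   .   .   .   .   .   .   .   .   .   .   .   .   .   .   .   .   .   .   .   .   .   .   .   .   .   .   .   .   .   .   .   .   . 
243  .   .   .   .   .   69  72  71  63  .   .   .   .   .   .   .   .   .   .   .   .   .   .   .   .   .   .   .   .   .   .   .   .   .   .   .   .   .   .   .   .   .   .   .   .   .   .   .   .   .   .   .   .   . 
244  .   .   .   .   71  72  74  70  64  54  44  .   .   .   .   .   .   .   .   .   .   .   .   .   .   .   .   .   .   .   .   .   .   .   .   .   .   .   .   .   .   .   .   .   .   .   .   .   .   .   .   .   .   . 
245  .   .   .   .   69  68  72  70  61  54  .   .   .   .   .   .   .   .   .   .   .   .   .   .   .   .   .   .   .   .   .   .   .   .   .   .   .   .   .   .   .   .   .   .   .   .   .   .   .   .   .   .   .   . 
246  .   .   .   .   72  73  70  69  61  53  .   .   .   .   .   .   .   .   .   .   .   .   .   .   .   .   .   .   .   .   .   .   .   .   .   .   .   .   .   .   .   .   71  71  72  66  .   .   .   .   .   .   .   . 

[... 14918 characters left out ...]
   .   .   .   .   .   .   .   .   .   . 
315  .   .   .   .   .   .   .   .   .   .   .   .   .   .   .   .   .   .   .   .   .   .   .   .   .   .   .   .   .   .   .   .   .   .   .   .   .   .   .   .   .   .   .   .   .   .   .   .   .   .   .   .   .   . 
316  .   .   .   .   .   .   .   .   .   .   .   .   .   .   .   .   .   .   .   .   .   .   .   .   .   .   .   .   .   .   .   .   .   .   .   .   .   .   .   .   .   .   .   .   .   .   .   .   .   .   .   .   .   . 
317  .   .   .   .   .   .   .   .   .   .   .   .   .   .   .   .   .   .   .   .   .   .   .   .   .   .   .   .   .   .   .   .   .   .   .   .   .   .   .   .   .   .   .   .   .   .   .   .   .   .   .   .   .   .
```

```bash
python3 - <<'E'
from h import *
f=np.load("top0.npz");P=cloud("top",f["d"]);Z=P[...,2]
v,u=np.mgrid[:480,:640]
box=(u>194)&(u<248)&(v>240)&(v<316)
# web: per row left edge & right edge of top face at z=.06
pts=[]
for r in range(272,304):
    c=np.where(box[r]&(Z[r]>.054)&(Z[r]<.068))[0]
    a,b=rays("top",[(c[0]-.5,r),(c[-1]+.5,r)],.060)
    pts.append(((a+b)/2)[:2]); 
pts=np.array(pts,np.float32); l=cv2.fitLine(pts,cv2.DIST_HUBER,0,.01,.01).ravel()
if l[0]<0:l[:2]*=-1
ex=l[:2]; yaw=np.arctan2(ex[1],ex[0]);print("web yaw",np.degrees(yaw),l[2:],np.linalg.norm(a-b))
m=(box&(v>=254)&(v<=268)&(Z>.0685)&(Z<.09)).astype(np.uint8)
q=np.argwhere(m)[:,::-1]; w=rays("top",q,.075)[:,:2].astype(np.float32)
print("plate",cv2.minAreaRect(w))
# plate front edge
fe=[]
for c in range(203,230):
    r=np.where(m[:,c])[0]; fe.append(rays("top",(c,r[-1]+.5),.075)[0,:2])
lf=cv2.fitLine(np.array(fe,np.float32),cv2.DIST_HUBER,0,.01,.01).ravel();print("front edge",lf,np.degrees(np.arctan2(lf[1],lf[0])))
# back face top edge (outer), claws
be=[]
for c in list(range(208,236)):
    r=np.where(box[:,c]&(Z[:,c]>.06)&(v[:,c]<256))[0]; be.append(rays("top",(c,r[0]-.5),.068)[0,:2])
lb=cv2.fitLine(np.array(be,np.float32),cv2.DIST_HUBER,0,.01,.01).ravel();print("rod/back edge",lb,np.degrees(np.arctan2(lb[1],lb[0])))
vm=box&(v>303)&(Z>.06)&(Z<.09);p=P[vm];print("V along x", np.percentile((p[:,:2]-l[2:])@ex,[1,99]))
p=P[m>0];print("plate along x",np.percentile((p[:,:2]-l[2:])@ex,[1,50,99]),"z",np.median(p[:,2]),"y",np.percentile((p[:,:2]-l[2:])@[-ex[1],ex[0]],[1,99]))
cl=box&(v<248)&(Z>.066)&(Z<.08);p=P[cl];print("claws along x",np.percentile((p[:,:2]-l[2:])@ex,[2,98]),np.unique(np.round((p[:,:2]-l[2:])@[-ex[1],ex[0]],3)))
# upright tops
for n,bx in(("top",(340,445,205,290)),("scene",(200,310,150,275))):
    f=np.load(n+"0.npz");P=cloud(n,f["d"])[bx[2]:bx[3],bx[0]:bx[1]].reshape(-1,3);P=P[(P[:,2]>.15)&(P[:,2]<.22)]
    print(n,np.histogram(P[:,2],bins=np.arange(.17,.206,.002)))
    s=P-[.5987,-.1706,0];c,t=.98156,.19115
    X=s[:,0]*c+s[:,1]*t;Y=-s[:,0]*t+s[:,1]*c;k=P[:,2]>.178
    print(np.percentile(X[k],[1,99]),np.percentile(Y[k],[1,99]))
E
```

```text
web yaw -3.0948956 [0.5245654  0.19430616] 0.01214279189838736
plate ((0.5777040719985962, 0.1836024522781372), (0.028360961005091667, 0.0822480246424675), 1.605589509010315)
front edge [0.02352004 0.9997234  0.5631237  0.19082996] 88.652275
rod/back edge [0.02876393 0.9995862  0.60067517 0.18116264] 88.351715
V along x [-0.04823249 -0.03360987]
plate along x [0.03866032 0.05274688 0.06773335] z 0.07589338142395691 y [-0.03137526  0.03180857]
claws along x [0.07858802 0.08757132] [-0.04  -0.038 -0.037 -0.036 -0.035  0.036  0.037  0.038  0.039  0.04
  0.041  0.042]
top (array([20, 15, 17, 13, 12, 12, 18, 43, 77, 58,  3,  1,  0,  0,  0,  0,  0]), array([0.17 , 0.172, 0.174, 0.176, 0.178, 0.18 , 0.182, 0.184, 0.186,
       0.188, 0.19 , 0.192, 0.194, 0.196, 0.198, 0.2  , 0.202, 0.204]))
[-0.00035137  0.02547097] [-0.05287752  0.05247231]
scene (array([21, 40, 34, 26, 39, 27, 42, 75, 47, 10,  0,  0,  0,  0,  0,  0,  0]), array([0.17 , 0.172, 0.174, 0.176, 0.178, 0.18 , 0.182, 0.184, 0.186,
       0.188, 0.19 , 0.192, 0.194, 0.196, 0.198, 0.2  , 0.202, 0.204]))
[-0.00299682  0.02411222] [-0.05391952  0.05310147]
```

Call:
arm_command(
  deltas=[1, 0, 0, 0, -0.128, 1, 0, 0, 0, -0.128, 1, 0, 0, 0, -0.127, 1, -0.0325, -0.0402, 0, 0, 1, -0.0325, -0.0402, 0, 0, 1, -0.0325, -0.0402, 0, 0, 1, -0.0325, -0.0402, 0, 0, 1, -0.0325, -0.0402, 0, 0, 1, -0.0325, -0.0402, 0, 0, 1, -0.0325, -0.0402, 0, 0, 1, -0.0325, -0.0402, 0, 0, 1, -0.0325, -0.0402, 0, 0],
  newtons=40,
)

```text
time: 1.6
position: [0.5356, 0.1932, 0.2222]
tool_rot: [0.022, 1.0, 0.0, -0.0]
ft_force: [0.7, 1.2, 0.2]
grip_width: 0.0871
grip_force: 0.0
```

Call:
arm_command(
  deltas=[1, 0, 0, 0.035, 0, 1, 0, 0, 0.035, 0, 1, 0, 0, 0.035, 0, 1, 0, 0, 0.035, 0, 1, 0, 0, 0.03, 0, 1, 0, 0, 0.021, 0, 1, 0, 0, 0.01, 0, 1, 0, 0, 0, 0],
)

```text
time: 2.6
position: [0.5347, 0.1946, 0.021]
tool_rot: [0.022, 1.0, -0.0, -0.001]
ft_force: [-0.2, 0.2, -0.5]
grip_width: 0.087
grip_force: 0.0
```

Call:
arm_command(
  deltas=[-1, 0, 0, 0, 0, -1, 0, 0, 0, 0, -1, 0, 0, 0, 0, -1, 0, 0, 0, 0, -1, 0, 0, 0, 0, -1, 0, 0, 0, 0, -1, 0, 0, 0, 0, -1, 0, 0, 0, 0],
)

```text
time: 3.6
position: [0.535, 0.1947, 0.0215]
tool_rot: [0.022, 1.0, -0.0, -0.0]
ft_force: [0.1, -0.6, -0.2]
grip_width: 0.015
grip_force: 0.0
```

Fingers are still closing; wait, then lift to z ≈ 0.17.

Call:
arm_command(
  deltas=[-1, 0, 0, 0, 0, -1, 0, 0, 0, 0, -1, 0, 0, 0, 0, -1, 0, 0, 0, 0],
)

```text
time: 4.1
position: [0.535, 0.1946, 0.0215]
tool_rot: [0.022, 1.0, -0.0, -0.0]
ft_force: [0.4, -0.6, -0.7]
grip_width: 0.012
grip_force: 40.0
```

Call:
arm_command(
  deltas=[-1, 0, 0, -0.005, 0, -1, 0, 0, -0.015, 0, -1, 0, 0, -0.025, 0, -1, 0, 0, -0.03, 0, -1, 0, 0, -0.03, 0, -1, 0, 0, -0.025, 0, -1, 0, 0, -0.02, 0, -1, 0, 0, 0, 0],
)

```text
time: 5.1
position: [0.5362, 0.1949, 0.1739]
tool_rot: [0.022, 1.0, 0.0, 0.002]
ft_force: [0.2, 0.3, -3.3]
grip_width: 0.0114
grip_force: 40.0
```

Call:
arm_command(
  deltas=[-1, 0, 0, 0, -0.118, -1, 0, 0, 0, -0.118, -1, 0.0107, -0.037, 0, 0, -1, 0.0107, -0.037, 0, 0, -1, 0.0107, -0.037, 0, 0, -1, 0.0107, -0.037, 0, 0, -1, 0.0107, -0.037, 0, 0, -1, 0.0107, -0.037, 0, 0, -1, 0.0107, -0.037, 0, 0, -1, 0.0107, -0.037, 0, 0, -1, 0.0107, -0.037, 0, 0, -1, 0.0107, -0.037, 0, 0],
)

```text
time: 6.6
position: [0.4998, -0.1898, 0.1707]
tool_rot: [-0.096, 0.995, 0.001, -0.001]
ft_force: [0.2, 0.1, -2.4]
grip_width: 0.0114
grip_force: 40.0
```

Call:
arm_command(
  deltas=[-1, 0, 0, 0.03, 0, -1, 0, 0, 0.027, 0, -1, 0, 0, 0, 0, -1, 0, 0, 0, 0],
)

```text
time: 7.1
position: [0.501, -0.189, 0.1148]
tool_rot: [-0.096, 0.995, -0.0, 0.0]
ft_force: [0.5, 0.1, -2.1]
grip_width: 0.0117
grip_force: 40.0
```

```bash
cat >> h.py <<'E'
from scipy.spatial.transform import Rotation as R
C,S=np.cos(np.radians(11.02)),np.sin(np.radians(11.02))
def st():
    o=status.get_obs();p=o["position"]-[.5987,-.1706,0];A=R.from_quat(o["tool_rot"]).as_matrix()
    F=o["ft_force"]
    print("t %.2f claws in stand x %.1f y %.1f z(-125) %.1f  yawerr %.2f tilt %s  F(stand xyz) %s grip %.1f"%(o["time"],1e3*(p[0]*C+p[1]*S)+65,1e3*(-p[0]*S+p[1]*C),1e3*p[2]+43-125,
      np.degrees(np.arctan2(A[1,1],A[0,1]))-101.02,np.round(np.degrees(A[:2,2]),2),np.round([F[0]*C+F[1]*S,-F[0]*S+F[1]*C,F[2]],1),o["grip_force"]))
E
python3 - <<'E'
from h import *
st()
for n in("scene","top"):
    p,d=imaging.camera(n); np.savez(f"{n}1.npz",p=p,d=d)
    x0,y0,w,h=(190,130,160,150) if n=="scene" else (330,200,150,140)
    cv2.imwrite(f"pics/{n}1.png",cv2.resize(p[y0:y0+h,x0:x0+w,::-1],None,fx=4,fy=4,interpolation=cv2.INTER_CUBIC))
E
```

```text
t 7.10 claws in stand x -34.5 y 0.6 z(-125) 32.8  yawerr 0.01 tilt [ 0.02 -0.01]  F(stand xyz) [ 0.5 -0.  -2.1] grip 40.0
```

View pics/scene1.png

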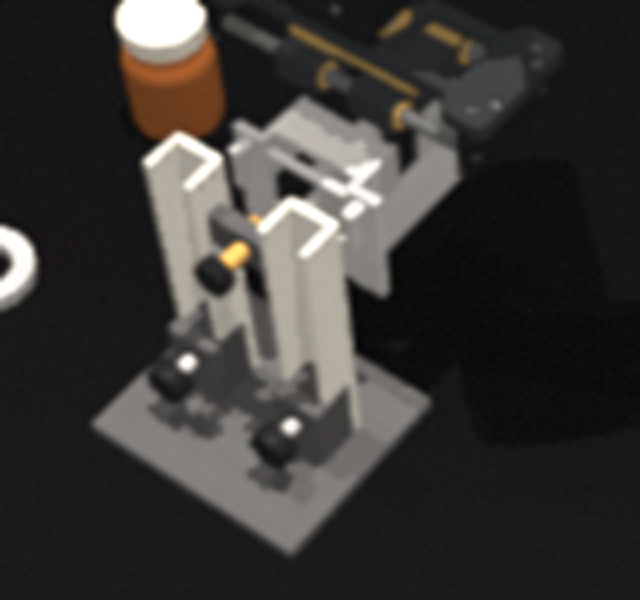

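View pics/top1.png

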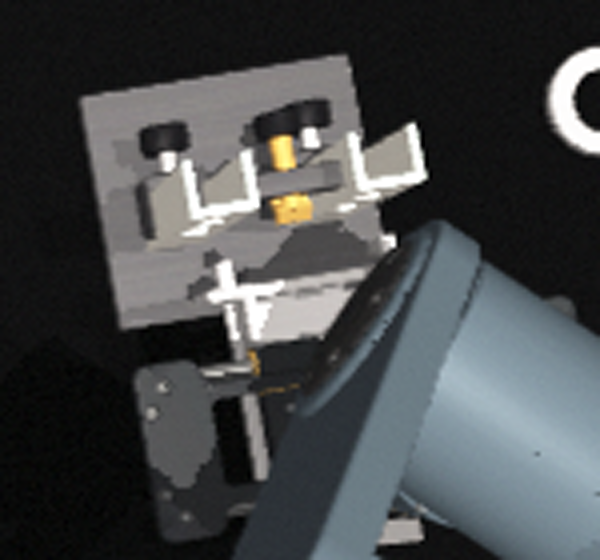

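```bash
python3 - <<'E'
from h import *
f=np.load("top1.npz");P=cloud("top",f["d"]).reshape(-1,3)
s=P-[.5987,-.1706,0];X=(s[:,0]*C+s[:,1]*S)*1e3;Y=(-s[:,0]*S+s[:,1]*C)*1e3;Z=P[:,2]*1e3
k=(X>-50)&(X<-8)&(abs(Y)<70)&(Z>140)&(Z<185)
for a in range(-50,-8,2):
    j=k&(X>=a)&(X<a+2)
    if j.any(): print(a,"n",j.sum(),"Y",np.sort(Y[j]).round()[[0,-1]],"L",[int(y) for y in np.sort(Y[j]) if y>33 or y<-33][:14],"z",np.median(Z[j]).round(1))
k=(abs(X-10)<20)&(Z>183)&(Z<192);print("tops Y",np.percentile(Y[k],[1,99]),np.median(Z[k]))
E
```

```text
-50 n 30 Y [-10.  33.] L [33, 33] z 169.9
-48 n 31 Y [-12.  33.] L [33, 33] z 169.9
-46 n 30 Y [-14.  33.] L [33, 33] z 170.1
-44 n 27 Y [-16.  33.] L [33] z 169.2
-42 n 5 Y [30. 33.] L [33, 33] z 165.8
-40 n 19 Y [-27.  33.] L [33, 33, 33] z 162.1
-38 n 48 Y [-24.  49.] L [35, 36, 37, 38, 40, 41, 42, 43, 44, 45, 47, 48, 49] z 164.0
-36 n 45 Y [-26.  49.] L [34, 36, 36, 37, 39, 41, 43, 45, 47, 47, 49, 49] z 164.2
-34 n 30 Y [-27.  49.] L [37, 39, 41, 43, 48, 48, 49] z 163.6
-32 n 6 Y [-34.  42.] L [-34, 36, 36, 38, 40, 41] z 164.0
-30 n 6 Y [-35.  42.] L [-34, -33, 36, 38, 39, 42] z 165.0
-28 n 9 Y [-36.  42.] L [-36, -35, -34, -33, 37, 37, 39, 41, 42] z 164.9
-26 n 14 Y [-38.  42.] L [-38, -37, -35, -34, -34, -34, -34, -33, 37, 39, 41, 41, 42, 42] z 160.9
-24 n 15 Y [-40.  42.] L [-39, -38, -37, -36, -34, -34, -34, -34, 36, 38, 38, 40, 41, 41] z 163.1
-22 n 8 Y [-38.  42.] L [-37, -35, -34, -34, -33, 36, 41, 41] z 163.4
tops Y [-335.96861908   52.36780816] 186.99945864260104
```

Call:
arm_command(
  deltas=[-1, -0.005, -0.001, 0.0015, 0, -1, -0.005, 0, 0, 0, -1, -0.004, 0, 0, 0, -1, -0.003, 0, 0, 0, -1, 0, 0, 0, 0, -1, 0, 0, 0, 0],
)

```text
time: 7.95
position: [0.5174, -0.1866, 0.113]
tool_rot: [-0.096, 0.995, 0.0, -0.0]
ft_force: [-0.2, -0.1, -2.3]
grip_width: 0.0115
grip_force: 40.0
```

```bash
python3 -c "from h import *;st()"
```

```text
t 7.95 claws in stand x -17.9 y -0.2 z(-125) 31.0  yawerr -0.00 tilt [-0.02  0.01]  F(stand xyz) [-0.2 -0.1 -2.3] grip 40.0
```

Call:
arm_command(
  deltas=[-1, -0.001, 0, 0, 0, -1, -0.001, 0, 0, 0, -1, -0.001, 0, 0, 0, -1, -0.001, 0, 0, 0, -1, -0.001, 0, 0, 0, -1, -0.001, 0, 0, 0],
)

```text
time: 8.7
position: [0.5235, -0.1855, 0.113]
tool_rot: [-0.096, 0.995, 0.0, -0.0]
ft_force: [-1.2, 0.1, -2.7]
grip_width: 0.0115
grip_force: 40.0
```

```bash
python3 -c "from h import *;st()"
```

```text
t 8.70 claws in stand x -11.6 y -0.3 z(-125) 31.0  yawerr -0.01 tilt [-0.  0.]  F(stand xyz) [-1.2  0.3 -2.7] grip 40.0
```

Call:
arm_command(
  deltas=[-1, -0.001, 0, 0, 0, -1, -0.001, 0, 0, 0, -1, 0, 0, 0, 0],
)

```text
time: 9.07
position: [0.5255, -0.1852, 0.1131]
tool_rot: [-0.096, 0.995, -0.0, 0.0]
ft_force: [-0.2, 0.4, -3.2]
grip_width: 0.0119
grip_force: 40.0
```

```bash
python3 -c "from h import *;st()"
```

```text
t 9.07 claws in stand x -9.6 y -0.3 z(-125) 31.1  yawerr -0.00 tilt [ 0.01 -0.  ]  F(stand xyz) [-0.1  0.4 -3.2] grip 40.0
```

Call:
arm_command(
  deltas=[-1, -0.001, 0, 0, 0, -1, -0.001, 0, 0, 0, -1, -0.001, 0, 0, 0, -1, 0, 0, 0, 0],
)

```text
time: 9.57
position: [0.5285, -0.1846, 0.1131]
tool_rot: [-0.096, 0.995, -0.0, 0.0]
ft_force: [-0.4, -0.5, -2.0]
grip_width: 0.0118
grip_force: 40.0
```

```bash
python3 -c "from h import *;st()"
```

```text
t 9.57 claws in stand x -6.6 y -0.3 z(-125) 31.1  yawerr -0.01 tilt [ 0.01 -0.  ]  F(stand xyz) [-0.5 -0.4 -2. ] grip 40.0
```

Call:
arm_command(
  deltas=[-1, -0.001, 0, 0, 0, -1, -0.001, 0, 0, 0, -1, -0.001, 0, 0, 0, -1, -0.001, 0, 0, 0, -1, 0, 0, 0, 0],
)

```text
time: 10.2
position: [0.5324, -0.1838, 0.113]
tool_rot: [-0.096, 0.995, -0.0, 0.0]
ft_force: [0.1, -0.0, -4.0]
grip_width: 0.0115
grip_force: 40.0
```

```bash
python3 -c "from h import *;st()"
```

```text
t 10.20 claws in stand x -2.6 y -0.3 z(-125) 31.0  yawerr -0.00 tilt [ 0. -0.]  F(stand xyz) [ 0.1 -0.  -4. ] grip 40.0
```

Call:
arm_command(
  deltas=[-1, -0.001, 0, 0, 0, -1, -0.001, 0, 0, 0, -1, 0, 0, 0, 0],
)

```text
time: 10.58
position: [0.5333, -0.1833, 0.1128]
tool_rot: [-0.096, 0.995, 0.0, -0.001]
ft_force: [-4.2, -1.0, -2.6]
grip_width: 0.0118
grip_force: 40.0
```

```bash
python3 -c "from h import *;st()"
```

```text
t 10.57 claws in stand x -1.7 y 0.0 z(-125) 30.8  yawerr 0.02 tilt [-0.13  0.02]  F(stand xyz) [-4.4 -0.2 -2.6] grip 40.0
```

Call:
arm_command(
  deltas=[-1, 0, 0, 0, 0, -1, 0.0003, 0, 0, 0, -1, 0, 0, 0.001, 0, -1, 0, 0, 0.001, 0, -1, 0, 0, 0.001, 0, -1, 0, 0, 0, 0],
)

```text
time: 11.32
position: [0.5333, -0.1832, 0.1098]
tool_rot: [-0.096, 0.995, 0.0, -0.001]
ft_force: [-5.3, -1.6, -2.7]
grip_width: 0.0116
grip_force: 40.0
```

```bash
python3 -c "from h import *;st()"
```

```text
t 11.32 claws in stand x -1.6 y 0.1 z(-125) 27.8  yawerr 0.01 tilt [-0.09  0.03]  F(stand xyz) [-5.5 -0.5 -2.7] grip 40.0
```

Call:
arm_command(
  deltas=[-1, 0, 0, 0.001, 0, -1, 0, 0, 0.001, 0, -1, 0, 0, 0, 0],
)

```text
time: 11.7
position: [0.5332, -0.1833, 0.1081]
tool_rot: [-0.096, 0.995, 0.0, -0.001]
ft_force: [-6.3, -0.4, -0.9]
grip_width: 0.0117
grip_force: 40.0
```

```bash
python3 -c "from h import *;st()"
```

```text
t 11.70 claws in stand x -1.7 y 0.0 z(-125) 26.1  yawerr -0.00 tilt [-0.09  0.03]  F(stand xyz) [-6.3  0.8 -0.9] grip 40.0
```

Call:
arm_command(
  deltas=[-1, 0.0003, 0, 0.001, 0, -1, 0, 0, 0, 0],
)

```text
time: 11.95
position: [0.5331, -0.1835, 0.1074]
tool_rot: [-0.096, 0.995, 0.0, -0.0]
ft_force: [-5.7, -1.7, 0.5]
grip_width: 0.0119
grip_force: 40.0
```

```bash
python3 -c "from h import *;st()"
```

```text
t 11.95 claws in stand x -1.8 y -0.1 z(-125) 25.4  yawerr -0.02 tilt [-0.05  0.01]  F(stand xyz) [-6.  -0.6  0.5] grip 40.0
```

Call:
arm_command(
  deltas=[-0.3, 0, 0, 0, 0, -0.3, 0, 0, 0, 0, -0.3, 0, 0, 0, 0, -0.3, 0, 0, 0, 0],
)

```text
time: 12.45
position: [0.5342, -0.1836, 0.1072]
tool_rot: [-0.096, 0.995, -0.0, 0.0]
ft_force: [0.4, -0.2, 0.2]
grip_width: 0.0303
grip_force: 0.0
```

```bash
python3 - <<'E'
from h import *
st()
p,d=imaging.camera("scene");x0,y0,w,h=(190,130,160,150)
cv2.imwrite("pics/scene2.png",cv2.resize(p[y0:y0+h,x0:x0+w,::-1],None,fx=4,fy=4,interpolation=cv2.INTER_CUBIC))
E
```

```text
t 12.45 claws in stand x -0.8 y -0.4 z(-125) 25.2  yawerr -0.00 tilt [ 0.05 -0.02]  F(stand xyz) [ 0.4 -0.3  0.2] grip 0.0
```

View pics/scene2.png

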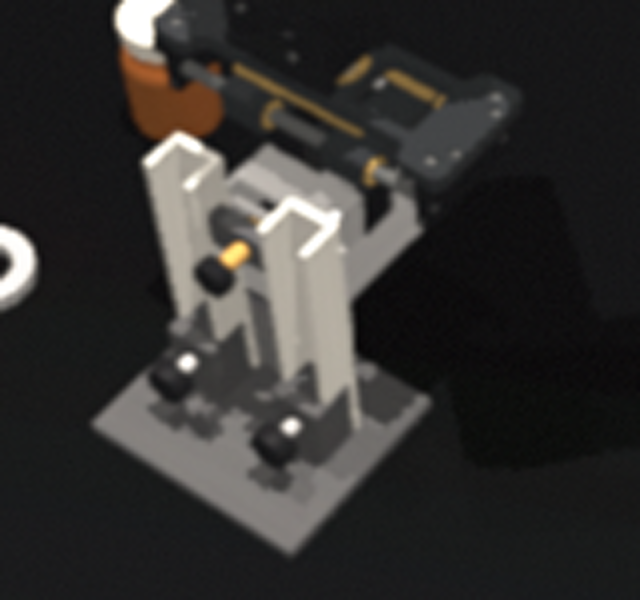

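Call:
arm_command(
  deltas=[-0.3, 0, 0, -0.01, 0, -0.3, 0, 0, -0.03, 0, -0.3, 0, 0, -0.035, 0, -1, -0.01, 0, 0, 0, -1, -0.02, 0, 0, 0, -1, -0.014, 0, 0, 0, -1, 0, 0, 0, 0, -1, 0, 0, 0, 0, -1, 0, 0, 0, 0],
)

```text
time: 13.62
position: [0.5762, -0.1751, 0.1817]
tool_rot: [-0.096, 0.995, 0.0, -0.001]
ft_force: [-0.6, 0.3, -0.2]
grip_width: 0.0007
grip_force: 0.0
```

```bash
python3 - <<'E'
from h import *
st()
P=cloud("top",imaging.camera("top")[1]).reshape(-1,3)
s=P-[.5987,-.1706,0];X=(s[:,0]*C+s[:,1]*S)*1e3;Y=(-s[:,0]*S+s[:,1]*C)*1e3;Z=P[:,2]*1e3
k=(Z>140)&(Z<172)&(abs(Y)<52)&(X<-3)&(X>-130)
for a in range(-130,0,6):
    j=k&(X>=a)&(X<a+6)
    if j.sum()>3: print(a,j.sum(),np.percentile(Y[j],[2,98]).round(),np.percentile(Z[j],[10,50,90]).round(1))
E
```

```text
t 13.62 claws in stand x 42.0 y -0.1 z(-125) 99.7  yawerr -0.02 tilt [-0.06  0.03]  F(stand xyz) [-0.5  0.4 -0.2] grip 0.0
-34 10 [30. 33.] [142.7 154.6 158.6]
-28 13 [27. 33.] [148.4 157.5 160.1]
-22 25 [22. 33.] [147.  157.6 159.7]
-16 18 [20. 33.] [150.5 158.2 159.6]
-10 43 [15. 42.] [149.6 155.  160. ]
-4 7 [18. 38.] [151.3 158.  159. ]
```

Call:
arm_command(
  deltas=[-1, 0, 0, 0.01, 0, -1, 0, 0, 0.008, 0, -1, 0, 0, 0.002, 0, -1, 0, 0, 0.001, 0, -1, 0, 0, 0.001, 0, -1, 0, 0, 0, 0],
)

```text
time: 14.42
position: [0.577, -0.1752, 0.1602]
tool_rot: [-0.096, 0.995, -0.0, 0.0]
ft_force: [1.0, -0.7, -0.5]
grip_width: 0.0005
grip_force: 0.0
```

```bash
python3 -c "from h import *;st()"
```

```text
t 14.43 claws in stand x 42.8 y -0.4 z(-125) 78.2  yawerr -0.01 tilt [ 0.02 -0.01]  F(stand xyz) [ 0.9 -0.9 -0.5] grip 0.0
```

Call:
arm_command(
  deltas=[-1, 0, 0, 0.001, 0, -1, 0, 0, 0.001, 0, -1, 0, 0, 0.001, 0, -1, 0, 0, 0, 0],
)

```text
time: 14.92
position: [0.577, -0.1752, 0.1579]
tool_rot: [-0.096, 0.995, -0.0, 0.0]
ft_force: [-1.7, 1.0, 4.5]
grip_width: 0.0006
grip_force: 2.5
```

```bash
python3 -c "from h import *;st()"
```

```text
t 14.93 claws in stand x 42.8 y -0.4 z(-125) 75.9  yawerr -0.00 tilt [ 0.03 -0.02]  F(stand xyz) [-1.5  1.3  4.5] grip 2.5
```

Call:
arm_command(
  deltas=[-1, 0, 0, 0.001, 0, -1, 0, 0, 0, 0],
)

```text
time: 15.18
position: [0.577, -0.1753, 0.1571]
tool_rot: [-0.096, 0.995, -0.0, 0.0]
ft_force: [-0.9, 0.5, 8.1]
grip_width: 0.0004
grip_force: 3.4
```

Call:
arm_command(
  deltas=[-1, 0, 0, 0.001, 0, -1, 0, 0, 0, 0],
)

```text
time: 15.42
position: [0.5771, -0.1755, 0.1563]
tool_rot: [-0.096, 0.995, -0.001, 0.0]
ft_force: [-1.5, 0.6, 7.8]
grip_width: 0.0006
grip_force: 3.7
```

Call:
arm_command(
  deltas=[-1, 0, 0, 0.001, 0, -1, 0, 0, 0, 0],
)

```text
time: 15.68
position: [0.5772, -0.1756, 0.1555]
tool_rot: [-0.096, 0.995, -0.001, 0.001]
ft_force: [-1.8, 1.5, 7.5]
grip_width: 0.0002
grip_force: 4.0
```

Call:
arm_command(
  deltas=[-1, 0, 0, 0.001, 0, -1, 0, 0, 0.001, 0, -1, 0, 0, 0, 0],
)

```text
time: 16.05
position: [0.5773, -0.1757, 0.1531]
tool_rot: [-0.096, 0.995, -0.001, 0.001]
ft_force: [-1.9, -0.2, 4.5]
grip_width: 0.0005
grip_force: 2.3
```

Call:
arm_command(
  deltas=[-1, 0, 0, 0.001, 0, -1, 0, 0, 0.001, 0, -1, 0, 0, 0, 0],
)

```text
time: 16.42
position: [0.5765, -0.1749, 0.1494]
tool_rot: [-0.096, 0.995, 0.0, -0.001]
ft_force: [-0.2, -1.1, 0.3]
grip_width: 0.0005
grip_force: 0.0
```

Call:
arm_command(
  deltas=[-1, 0, 0, 0.001, 0, -1, 0, 0, 0.001, 0, -1, 0, 0, 0, 0],
)

```text
time: 16.8
position: [0.5768, -0.1751, 0.1478]
tool_rot: [-0.096, 0.995, 0.0, -0.0]
ft_force: [0.3, 0.3, 0.1]
grip_width: 0.0003
grip_force: 0.0
```

Call:
arm_command(
  deltas=[-1, 0, 0, 0.001, 0, -1, 0, 0, 0.001, 0, -1, 0, 0, 0, 0],
)

```text
time: 17.18
position: [0.5769, -0.1752, 0.1463]
tool_rot: [-0.096, 0.995, -0.0, 0.0]
ft_force: [-1.0, 0.6, 1.5]
grip_width: 0.0007
grip_force: 0.8
```

Call:
arm_command(
  deltas=[-1, 0, 0, 0.001, 0, -1, 0, 0, 0, 0],
)

```text
time: 17.42
position: [0.5769, -0.1752, 0.1461]
tool_rot: [-0.096, 0.995, -0.0, 0.0]
ft_force: [-1.9, 0.2, 5.9]
grip_width: 0.0005
grip_force: 3.2
```

Call:
arm_command(
  deltas=[-1, 0, 0, 0.001, 0, -1, 0, 0, 0, 0],
)

```text
time: 17.68
position: [0.577, -0.1752, 0.146]
tool_rot: [-0.096, 0.995, -0.0, 0.0]
ft_force: [-3.4, 2.0, 10.8]
grip_width: 0.0003
grip_force: 5.4
```

Call:
arm_command(
  deltas=[-1, 0, 0, 0.001, 0, -1, 0, 0, 0, 0],
)

```text
time: 17.92
position: [0.577, -0.1752, 0.1459]
tool_rot: [-0.096, 0.995, -0.0, 0.001]
ft_force: [-3.7, 2.0, 15.7]
grip_width: 0.0002
grip_force: 7.7
```

Call:
arm_command(
  deltas=[-1, 0, 0, -0.005, 0, -1, 0, 0, -0.01, 0, -1, 0, 0, -0.03, 0, -1, 0, 0, -0.04, 0, -1, 0.05, 0, -0.02, 0, -1, 0.05, 0, 0, 0, -1, 0.03, 0.03, 0, 0, -1, 0, 0.05, 0, 0, -1, 0, 0.05, 0, 0, -1, 0, 0.05, 0, 0, -1, 0, 0, 0, 0],
)

```text
time: 19.3
position: [0.4132, -0.0205, 0.2481]
tool_rot: [-0.098, 0.995, 0.001, -0.001]
ft_force: [-0.1, 0.4, -0.2]
grip_width: 0.0005
grip_force: 0.0
```

```bash
python3 - <<'E'
from h import *
st();out=[]
for n in("scene","top"):
    p,d=imaging.camera(n)
    x0,y0,w,h=(200,140,120,120) if n=="scene" else (340,205,110,110)
    out.append(cv2.resize(p[y0:y0+h,x0:x0+w,::-1],(400,400),interpolation=cv2.INTER_CUBIC))
    P=cloud(n,d).reshape(-1,3)
    s=P-[.5987,-.1706,0];X=(s[:,0]*C+s[:,1]*S)*1e3;Y=(-s[:,0]*S+s[:,1]*C)*1e3;Z=P[:,2]*1e3
    for nm,a,b,yy in(("plate",-34,-10,27),("web",-105,-50,6),("V",-124,-112,25)):
        k=(X>a)&(X<b)&(abs(Y)<yy)&(Z>100)&(Z<170)
        if k.sum()>5: print(n,nm,k.sum(),np.percentile(Z[k],[20,50,90]).round(1))
cv2.imwrite("pics/end.png",np.hstack(out))
E
```

```text
t 19.30 claws in stand x -88.4 y 182.8 z(-125) 166.1  yawerr 0.26 tilt [-0.09  0.06]  F(stand xyz) [-0.1  0.4 -0.2] grip 0.0
scene plate 109 [144.4 145.5 147.4]
scene web 138 [117.4 127.9 130.5]
scene V 119 [122.7 134.3 144.9]
top plate 334 [145.  146.3 148.3]
top web 207 [128.1 129.4 132. ]
top V 151 [132.2 139.  147.5]
```

View pics/end.png

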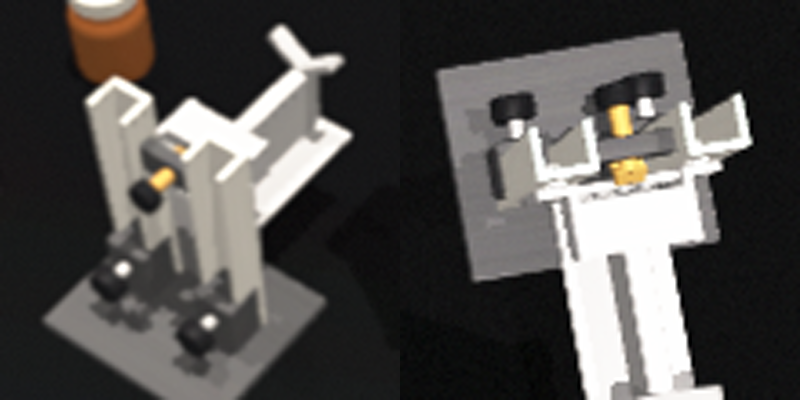

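```bash
python3 -c "from rig import order;print(order.hand_in())"
```

```text
the job is handed in; nothing more can be done
None
```

I hooked the bracket into the top slots, pressed it down until it bottomed (about 16 N at most), let go and handed the job in at about 19 s; the last pictures show it hanging square with the plunger nose out over the rod, but the hand-in gave no verdict.

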